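# Seat the line card and take a chip's case temperature

## Robot

A 6-joint arm with a two-finger parallel gripper is mounted at the origin on the work surface. World frame = base frame: x ahead of the robot, y to its left, z up, the work surface at z = 0. Lengths are in m, angles in degrees, forces in N, time in s.
With the tool pointing down it reaches from about 0.325 to 0.775 m from the base axis. Payload 5.5 kg.
Tool frame: the origin (TCP) lies on the centre line of the jaws, within the pads' length; the fingertips stand 25 mm ahead of it and the grasp point (between the pads) lies 6 mm ahead of it (nose_length is the distance from the TCP to the fingertips, in m); y points along the fingers, z is the direction in which the jaws open and shut, and the axes are right-handed (so a half turn about y gives the same grasp; the last joint's range is limited). The gripper opens to 85 mm and grips with 20 to 120 N. Pads are 22 mm wide; open, the fingers measure 114 mm over their backs; the gripper's body (76 mm by 85 mm) begins 54 mm behind the grasp point. The pads swing forward as they close: fully open they stand 13 mm farther back than shut.
Start: joints at [64.188, 5.22, 70.514, -0, 104.267, -3.249], TCP at [0.23, 0.554, 0.256] pointing down, gripper open.
Joint ranges: [-164.24, 164.24], [-49.07, 125.15], [9.68, 141.18], [-86.29, 266.29], [3.28, 154.24], [-151.56, 151.56]. Speed limits (degrees/s): [147.25, 147.25, 172.46, 180, 180, 180].

## Interface

Orientations are given as a 3x3 rotation matrix whose columns are the frame's x, y, z axes.
In Python, from rig import get_obs, grab_frame, close_job, nose_length gives the robot as it stands. The module is installed in compiled form; this text tells all that it offers.
- The arm moves only by the tool arm_command, never from a script. Its argument "rows" is a list of rows, each an object of numbers: "tx", "ty", "tz": the shift along the world's x, y, z in m; "rx", "ry", "rz": the turn, a rotation vector about the world's x, y, z in degrees; "grip": the closure, from 0 (fully open) to 1 (shut). A call has 1 to 20 rows; each row shifts and turns the commanded pose from where the row before left it; what a row does not reach is not made up. A row lasts 1/12 s, in which the tool goes at most 41.7 mm and 7.16 degrees, less where a joint would pass 70% of its speed; a pose out of reach is approached as far as the arm can. A call with a gripper value outside its range is refused whole. The fingers move at their own pace and stop on an object; the grip force is fixed at half the most. Time passes only in rows, so rows that do not move let the fingers close. It gives the time, the measured TCP pose, the force and the opening at its end, in the units of the state.
- get_obs(): the state, without advancing time (a new reading comes with each control period).
- grab_frame(name): name is "scene" or "side" or "wrist"; returns a dict with "image" (384x512x3 uint8, blue, green, red), "mtx" (3x3 intrinsics, pixels), "view" (4x4, takes a point from world to camera coordinates). Camera axes: x right, y down, z forward; pixel columns grow to the right and rows downward; lengths in m; the calibration is good to about 2 mm. A picture is of the moment at which its call begins. There is no depth.
- close_job(): hands the job in, once; it reports no verdict.
The state is a dict: "t": time; "joints": joint angles; "dq": joint speeds; "joint_efforts": joint torques, N m; "eef_pos": TCP position; "tool_rot": TCP orientation; "ft_force": force on the tool from outside, world axes, zero at the start; "moment": the same for the moment, N m; "width": opening from 0.0 (shut) to 1.0 (fully open).
Only numpy, scipy, OpenCV 4.12 (cv2) and the standard library are available. Lean on these libraries where they do the work, as an engineer would, in place of code of your own. Each camera call takes 0.05 s, during which the arm holds its last target.

## Task

The card of the opened network switch sticks out of the front of its chassis: push it home until it clicks in at its detent, front panel flush with the chassis. Then, with the contact thermometer from the bench stand held upright in the gripper, press its spring-loaded foot lightly on the metal-lidded chip of that card, inside the round mark in the middle of the lid, so that the spring is partly but not fully pushed in. Keep it still there for two seconds while the reading settles, and finish while still holding it there; never press hard on the chip, and leave the solder reel, the rosin tin and the heatsink where they are.

Things in the scene. Friction and masses are not known exactly. Their poses are not given: they have to be found in the camera images.
- chassis: Grey sheet-metal switch chassis, lid off, fixed to the bench; 250 (x) x 230 (y) x 44 mm high, walls 3 mm. Origin: centre of its underside on the bench; +x runs from the open front (x = -125 mm) to the back, z up. The card slides in along +x.
- sled (a joint): How far the card stands out of the chassis, m: 0 = fully home, panel flush with the chassis front; starts 0.045 to 0.08. It slides with 1.2 N friction; from 14 to 6 mm before home a sprung ball resists (about 9 N at most); over about the last 3 mm the ball draws the card home against its stop and keeps it there.
- panel_mid (a point): Middle of the outer face of the card's aluminium front panel, 26 mm above the bench; the face looks to the chassis' -x and moves with the card. The panel is 224 mm wide and reaches from 4 to 43 mm above the bench. Within 28 mm either side of this point it is flat, good to push on with closed fingers; thumbscrews stand out 9 mm at 103 mm either side.
- cpu: The only chip with a metal lid on the card's green board: a 45 mm square dark green carrier with a 38 mm square plain steel lid. It rides on the card; origin: centre of its underside, 105 mm behind the panel's outer face and 12 mm to the chassis' +y of the card's middle line; axes parallel to the chassis'. Parts within 30 mm of it stand less than 15 mm above the board.
- cpu_mark (a point): Centre of the thin dark ring (19 mm across) on the top face of the steel lid; this point is on the lid's top face, which is level, 19 mm above the bench. It moves with the card.
- thermometer: Cordless pen-type contact thermometer, 150 mm long, about 80 g. Origin: centre of the foot's contact face (spring free); +z runs along the pen to the handle end. From the foot up: 8 mm round foot on a stem, black nose 18 mm across, collar 27 mm across (z 75-80 mm), grey flat-sided handle 24 (x) x 20 (y) mm (z 80-150). In the stand's tube up to the collar at first; draw it out 80 mm along its axis.
- thermo_grip (a point): Point on the thermometer's axis at which to grip it: 115 mm above the foot's contact face, 35 mm below the handle's end, 35 mm above the collar. Grip along the thermometer's y, across the 20 mm.
- foot (a joint): How far the sprung foot is pushed into the thermometer, m: 0 = free, 0.008 = fully in (then it is solid). Force about 0.75 N at first touch, plus 0.25 N per mm: 1.75 N at 4 mm.
- foot_face (a point): Centre of the foot's flat 8 mm contact face; moves in with the foot.
- stand: Bench stand of the thermometer, fixed: grey base 105 (x) x 75 (y) x 12 mm, origin at the centre of its underside, with a dark steel tube 27 mm across between two cheek plates, leaning 0.40 rad (23 deg) from upright towards the stand's -x (so does the thermometer in it, its y level, with up to 1 mm and 0.03 rad of play); mouth 91 mm above the bench. It stands left or right of the chassis.
- reel: Bystander: reel of solder standing on its flange, 62 mm across, 45 mm high; origin at the centre of its underside.
- tin: Bystander: flat steel tin with lumps of amber rosin, 62 mm across, about 33 mm high; origin at the centre of its underside.
- heatsink: Bystander: finned aluminium heatsink, 60 x 60 x 25 mm; origin at the centre of its underside.
Mind the look-alikes: they are no part of the job. Leave any turquoise or white look-alike of the thermometer alone.

How it is judged:
By the outcome, as a careful person would: the job done as asked, in the order asked, and still so for the second after the job is handed in, while the arm keeps its last pose, push and grip.
It also fails if it takes over 58 s, if anything falls off the work surface, if the arm or the gripper's body presses on something with over 40 N, if the wrist force passes 120 N, or if a joint passes its speed limit or range.

## Working session

There is one attempt and no reset: what is moved stays moved. The work goes in short steps, Python scripts to look and compute and a tool call to move; the robot and the scene stay as the last step left them, time stands still between calls to the robot, and variables do not carry over. Pictures are saved under pics/ and viewed, and the job is handed in when it is done.

Besides the shell and the picture viewer there is one more tool, called after "Emit:" as name(argument=value, ...), one argument or row to a line, values as JSON. arm_command: Moves the arm, as the interface text tells. Its arguments: {"type":"object","properties":{"rows":{"type":"array"}},"required":["rows"]}

```bash
mkdir -p pics; cat > h.py <<'E'
import numpy as np, cv2, sys
from rig import get_obs, grab_frame, close_job, nose_length
def snap(n,tag):
    f=grab_frame(n); cv2.imwrite(f'pics/{tag}.png',f['image']); np.savez(f'pics/{tag}.npz',mtx=f['mtx'],view=f['view'],image=f['image']); return f
def load(tag): return np.load(f'pics/{tag}.npz')
def ray(f,u,v):
    R=f['view'][:3,:3];t=f['view'][:3,3]; o=-R.T@t
    d=R.T@np.linalg.inv(f['mtx'])@np.array([u,v,1.]); return o,d/np.linalg.norm(d)
def onz(f,u,v,z):
    o,d=ray(f,u,v); return o+d*(z-o[2])/d[2]
def proj(f,p):
    c=f['view'][:3,:3]@np.array(p)+f['view'][:3,3]; q=f['mtx']@c; return q[:2]/q[2]
def tri(fs,uv):
    A=np.zeros((3,3));b=np.zeros(3)
    for f,(u,v) in zip(fs,uv):
        o,d=ray(f,u,v);P=np.eye(3)-np.outer(d,d);A+=P;b+=P@o
    p=np.linalg.solve(A,b); return p,[np.linalg.norm((np.eye(3)-np.outer(ray(f,*q)[1],ray(f,*q)[1]))@(p-ray(f,*q)[0])) for f,q in zip(fs,uv)]
def big(tag,x0,y0,x1,y1,s):
    im=cv2.imread(f'pics/{tag}.png')[y0:y1,x0:x1]; cv2.imwrite(f'pics/{tag}_c{x0}_{y0}.png',cv2.resize(im,None,fx=s,fy=s,interpolation=cv2.INTER_CUBIC))
E
python3 - <<'E'
from h import *
np.set_printoptions(precision=4,suppress=True)
for n in ['scene','side','wrist']:
    f=snap(n,n+'0'); print(n,f['view'],f['mtx'][0])
o=get_obs(); print(o,nose_length)
a=[cv2.imread(f'pics/{n}0.png') for n in ['scene','side','wrist']]
E
```

```text
scene [[ 0.8617  0.5072  0.0137 -0.4687]
 [ 0.3973 -0.6577 -0.6399 -0.1138]
 [-0.3156  0.5569 -0.7683  1.3518]
 [ 0.      0.      0.      1.    ]] [435.7594   0.     254.0847]
side [[ 0.8246 -0.5658 -0.0049 -0.399 ]
 [-0.4067 -0.5866 -0.7004  0.3254]
 [ 0.3934  0.5795 -0.7137  1.3315]
 [ 0.      0.      0.      1.    ]] [486.9451   0.     253.5776]
wrist [[ 0.3827  0.9239 -0.002  -0.5995]
 [ 0.8864 -0.3666  0.2827 -0.0373]
 [ 0.2604 -0.11   -0.9592  0.3789]
 [ 0.      0.      0.      1.    ]] [290.3534   0.     254.948 ]
{'t': 0.15, 'joints': array([ 64.1877,   5.2529,  70.5663,   0.0001, 104.2686,  -3.2475]), 'dq': array([ 0.0372, -0.1441, -0.132 ,  0.0306,  0.1022,  0.0801]), 'joint_efforts': array([  0.0025, -45.9369, -41.8528,  -0.    ,   0.0095,   0.0001]), 'eef_pos': array([0.2301, 0.5539, 0.2554]), 'tool_rot': array([[ 0.9234, -0.0007,  0.3837],
       [-0.3837, -0.0014,  0.9234],
       [-0.0001, -1.    , -0.0015]]), 'ft_force': array([-1.081 ,  0.6605,  0.5073]), 'moment': array([-0.0515, -0.0291,  0.0492]), 'width': 0.9996177639761293} 0.025
```

View pics/scene0.png

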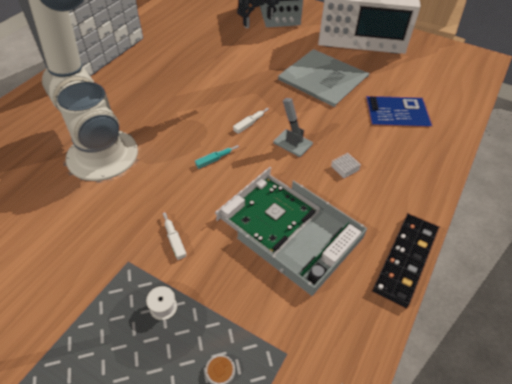

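View pics/side0.png

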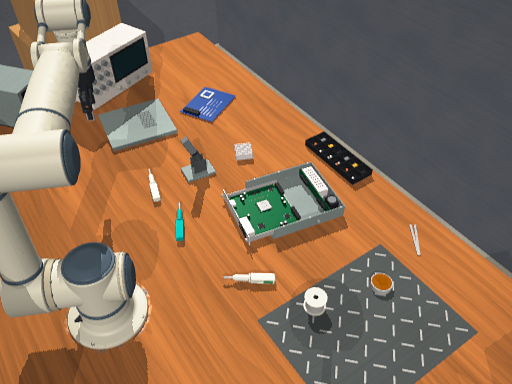

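View pics/wrist0.png

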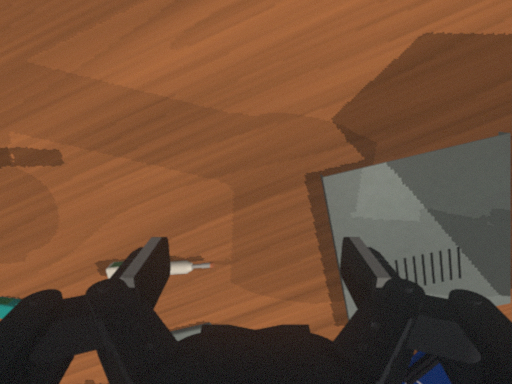

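Candidates for the thermometer:
- grey pen in the stand, scene (291,110), side (190,148)
- white pens, scene (250,121) and (174,238)
- turquoise pen, scene (217,156)

By the description I choose the grey one in the stand. Next I check it in close crops.

```bash
python3 - <<'E'
from h import *
big('scene0',205,80,375,300,3.5) if 0 else None
a=cv2.imread('pics/scene0.png')[160:300,205:375]; cv2.imwrite('pics/c1.png',cv2.resize(a,None,fx=4.5,fy=4.2,interpolation=cv2.INTER_CUBIC)) if 0 else None
big('scene0',205,160,375,294,4)
big('side0',215,155,355,250,5)
a=cv2.resize(cv2.imread('pics/scene0.png')[85:165,265:325],None,fx=6,fy=6,interpolation=cv2.INTER_CUBIC)
b=cv2.resize(cv2.imread('pics/side0.png')[120:200,165:225],None,fx=6,fy=6,interpolation=cv2.INTER_CUBIC)
cv2.imwrite('pics/stand.png',np.hstack([a,b]))
E
```

```text
(no output)
```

View pics/scene0_c205_160.png

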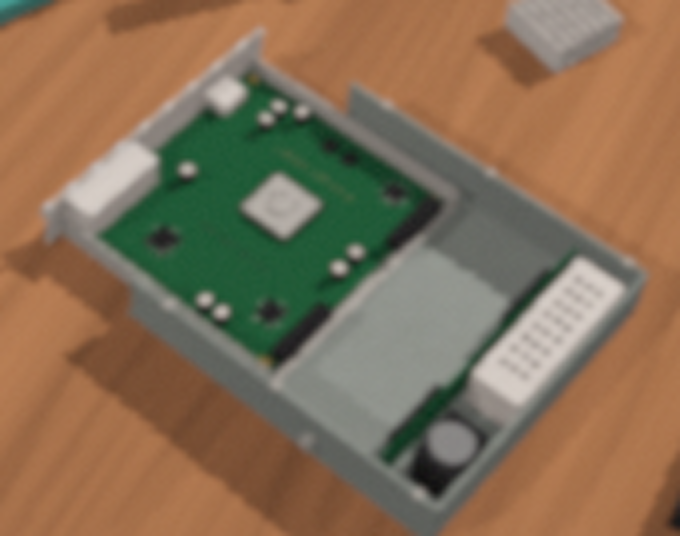

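View pics/side0_c215_155.png

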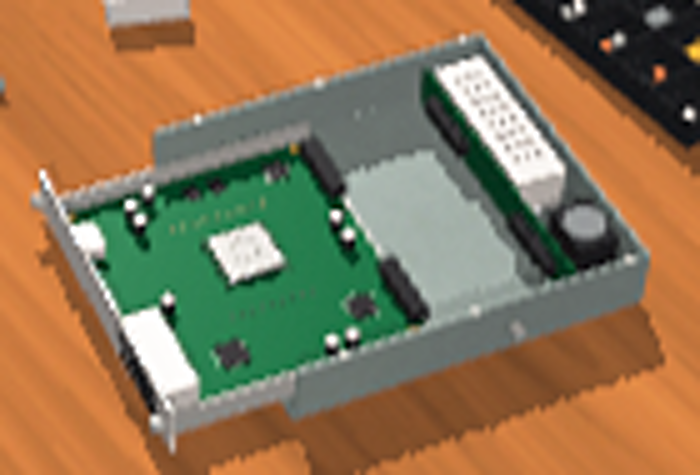

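View pics/stand.png

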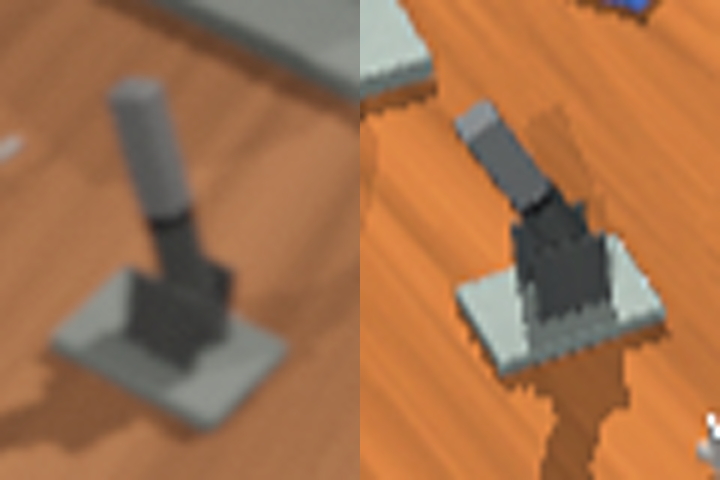

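```bash
python3 - <<'E'
from h import *
np.set_printoptions(precision=4,suppress=True)
s,d=load('scene0'),load('side0')
S=lambda x,y:(205+x/4,160+y/4); D=lambda x,y:(215+x/5,155+y/5)
print('lid',onz(s,*S(281,206),.019),onz(d,*D(246,252),.019),tri([s,d],[S(281,206),D(246,252)]))
for n,p,q in [('bl',S(642,272),D(485,38)),('br',S(437,512),D(648,260)),('fl',S(352,87),D(155,132))]:
    print(n,onz(s,*p,.044),onz(d,*q,.044),tri([s,d],[p,q])[0])
print('fr',onz(d,*D(293,385),.0225),onz(d,*D(293,385),.044))
print('panel ends top', onz(s,*S(262,30),.043),onz(s,*S(47,210),.043),onz(d,*D(42,172),.043),onz(d,*D(172,402),.043))
A=lambda x,y:(265+x/6,85+y/6); B=lambda x,y:(165+(x-360)/6,120+y/6)
p=tri([s,d],[A(136,90),B(479,122)]);print('handle end',p)
p=tri([s,d],[A(170,215),B(538,208)]);print('collar',p)
base=[(A(52,340),B(458,293)),(A(130,268),B(612,237)),(A(288,350),B(662,310)),(A(208,432),B(505,368))]
for p,q in base: print(onz(s,*p,.012),onz(d,*q,.012))
E
```

```text
lid [0.5701 0.0695 0.019 ] [0.5716 0.0667 0.019 ] (array([0.5709, 0.0669, 0.0208]), [np.float64(0.0011923639850000929), np.float64(0.0011923639849999836)])
bl [0.8053 0.1263 0.044 ] [0.8114 0.1189 0.044 ] [0.8062 0.116  0.0523]
br [ 0.7646 -0.098   0.044 ] [ 0.763  -0.1027  0.044 ] [ 0.7647 -0.0993  0.0423]
fl [0.5704 0.1708 0.044 ] [0.5713 0.1717 0.044 ] [0.5707 0.1705 0.0449]
fr [ 0.5288 -0.0437  0.0225] [ 0.5177 -0.0579  0.044 ]
panel ends top [0.4887 0.1867 0.043 ] [ 0.4457 -0.0305  0.043 ] [0.4898 0.1836 0.043 ] [ 0.4507 -0.0266  0.043 ]
handle end (array([0.4498, 0.3486, 0.1604]), [np.float64(0.0020943215687569223), np.float64(0.0020943215687570732)])
collar (array([0.4758, 0.3443, 0.0918]), [np.float64(0.004914011099940659), np.float64(0.004914011099940739)])
[0.43   0.3156 0.012 ] [0.4372 0.382  0.012 ]
[0.4391 0.3869 0.012 ] [0.5369 0.373  0.012 ]
[0.5402 0.3738 0.012 ] [0.5282 0.3012 0.012 ]
[0.5312 0.2977 0.012 ] [0.429  0.3108 0.012 ]
```

Emit:
arm_command(
  rows=[
    {"tx":0.015,"ty":-0.036,"tz":-0.004,"rz":0.9,"grip":1},
    {"tx":0.015,"ty":-0.036,"tz":-0.004,"rz":0.9,"grip":1},
    {"tx":0.015,"ty":-0.036,"tz":-0.004,"rz":0.9,"grip":1},
    {"tx":0.015,"ty":-0.036,"tz":-0.004,"rz":0.9,"grip":1},
    {"tx":0.015,"ty":-0.036,"tz":-0.004,"rz":0.9,"grip":1},
    {"tx":0.015,"ty":-0.036,"tz":-0.004,"rz":0.9,"grip":1},
    {"tx":0.015,"ty":-0.036,"tz":-0.004,"rz":0.9,"grip":1},
    {"tx":0.015,"ty":-0.036,"tz":-0.004,"rz":0.9,"grip":1},
    {"tx":0.015,"ty":-0.036,"tz":-0.004,"rz":0.9,"grip":1},
    {"tx":0.015,"ty":-0.036,"tz":-0.004,"rz":0.9,"grip":1},
    {"tx":0.015,"ty":-0.036,"tz":-0.004,"rz":0.9,"grip":1},
    {"tx":0.015,"ty":-0.036,"tz":-0.004,"rz":0.9,"grip":1},
    {"tx":0.015,"ty":-0.036,"tz":-0.004,"rz":0.9,"grip":1},
    {"grip":1},
    {"grip":1},
  ],
)

```text
schema error: expected keys tx, ty, tz, rx, ry, rz, grip
```

```bash
python3 - <<'E'
from h import *
np.set_printoptions(precision=4,suppress=True)
for n in ['scene','wrist']: snap(n,n+'1')
o=get_obs(); print(o['t'],o['eef_pos'],o['tool_rot'],o['width'],o['ft_force'])
E
```

```text
0.25 [0.2302 0.554  0.2557] [[ 0.9235 -0.0004  0.3837]
 [-0.3837 -0.0009  0.9235]
 [-0.0001 -1.     -0.001 ]] 0.9987936556671384 [0.2439 0.3217 0.178 ]
```

View pics/wrist1.png

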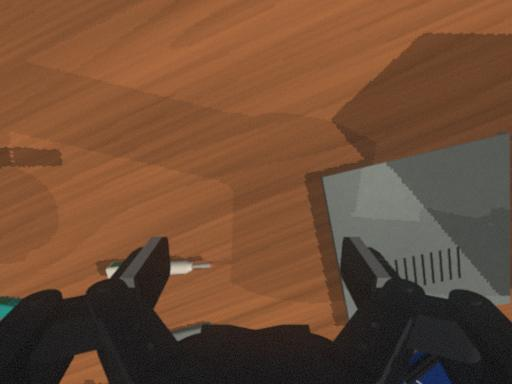

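View pics/scene1.png

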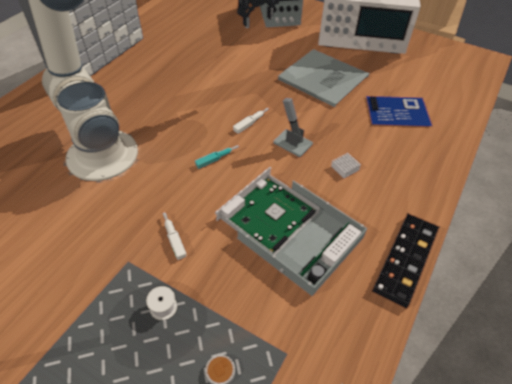

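All seven keys are needed in every row; the arm has not moved.

Emit:
arm_command(
  rows=[
    {"tx":0.015,"ty":-0.036,"tz":-0.004,"rx":0,"ry":0,"rz":0.9,"grip":1},
    {"tx":0.015,"ty":-0.036,"tz":-0.004,"rx":0,"ry":0,"rz":0.9,"grip":1},
    {"tx":0.015,"ty":-0.036,"tz":-0.004,"rx":0,"ry":0,"rz":0.9,"grip":1},
    {"tx":0.015,"ty":-0.036,"tz":-0.004,"rx":0,"ry":0,"rz":0.9,"grip":1},
    {"tx":0.015,"ty":-0.036,"tz":-0.004,"rx":0,"ry":0,"rz":0.9,"grip":1},
    {"tx":0.015,"ty":-0.036,"tz":-0.004,"rx":0,"ry":0,"rz":0.9,"grip":1},
    {"tx":0.015,"ty":-0.036,"tz":-0.004,"rx":0,"ry":0,"rz":0.9,"grip":1},
    {"tx":0.015,"ty":-0.036,"tz":-0.004,"rx":0,"ry":0,"rz":0.9,"grip":1},
    {"tx":0.015,"ty":-0.036,"tz":-0.004,"rx":0,"ry":0,"rz":0.9,"grip":1},
    {"tx":0.015,"ty":-0.036,"tz":-0.004,"rx":0,"ry":0,"rz":0.9,"grip":1},
    {"tx":0.015,"ty":-0.036,"tz":-0.004,"rx":0,"ry":0,"rz":0.9,"grip":1},
    {"tx":0.015,"ty":-0.036,"tz":-0.004,"rx":0,"ry":0,"rz":0.9,"grip":1},
    {"tx":0.015,"ty":-0.036,"tz":-0.004,"rx":0,"ry":0,"rz":0.9,"grip":1},
    {"tx":0,"ty":0,"tz":0,"rx":0,"ry":0,"rz":0,"grip":1},
    {"tx":0,"ty":0,"tz":0,"rx":0,"ry":0,"rz":0,"grip":1},
  ],
)

```text
t: 1.5
eef_pos: [0.4255, 0.0843, 0.2038]
tool_rot: [[0.981, -0.001, 0.193], [-0.193, -0.0, 0.981], [-0.001, -1.0, -0.0]]
ft_force: [-0.2, -0.5, 0.9]
width: -0.001
```

```bash
python3 - <<'E'
from h import *
np.set_printoptions(precision=4,suppress=True)
for n in ['wrist']: snap(n,n+'1')
o=get_obs(); print(o['t'],o['eef_pos'],o['tool_rot'],o['width'],o['ft_force'])
E
```

```text
1.55 [0.4252 0.0856 0.2041] [[ 0.9816 -0.0006  0.1909]
 [-0.1909  0.0005  0.9816]
 [-0.0007 -1.      0.0004]] -0.002351275390077084 [-0.4355 -0.2468  0.2604]
```

View pics/wrist1.png

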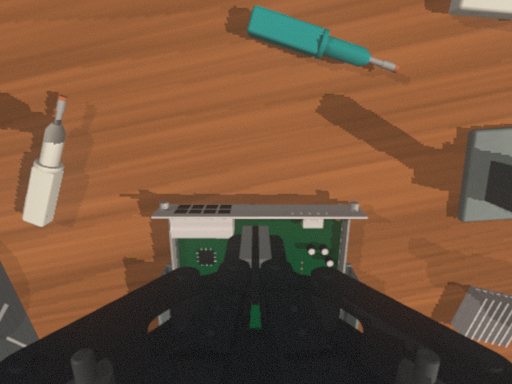

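```bash
python3 - <<'E'
from h import *
np.set_printoptions(precision=4,suppress=True)
big('wrist1',140,190,380,270,3)
w=load('wrist1'); print(-w['view'][:3,:3].T@w['view'][:3,3])
for z in (.043,.004):
  for r in (206,218): print(z,r,onz(w,153,r,z),onz(w,366,r,z))
E
```

```text
[0.355  0.0984 0.3214]
0.043 206 [ 0.4338 -0.023   0.043 ] [0.4754 0.1898 0.043 ]
0.043 218 [ 0.4464 -0.0268  0.043 ] [0.4886 0.1887 0.043 ]
0.004 206 [ 0.4448 -0.0399  0.004 ] [0.4923 0.2026 0.004 ]
0.004 218 [ 0.4592 -0.0443  0.004 ] [0.5073 0.2013 0.004 ]
```

View pics/wrist1_c140_190.png

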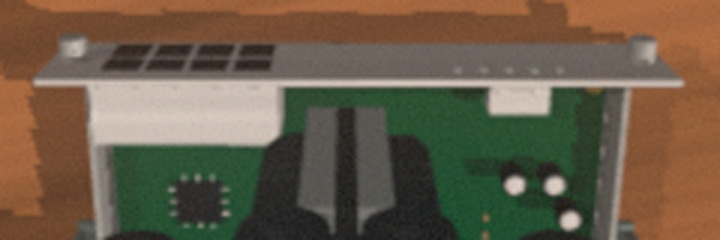

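Emit:
arm_command(
  rows=[
    {"tx":0,"ty":0.002,"tz":-0.033,"rx":0,"ry":0,"rz":0,"grip":1},
    {"tx":0,"ty":0,"tz":-0.033,"rx":0,"ry":0,"rz":0,"grip":1},
    {"tx":0,"ty":0,"tz":-0.033,"rx":0,"ry":0,"rz":0,"grip":1},
    {"tx":0,"ty":0,"tz":-0.033,"rx":0,"ry":0,"rz":0,"grip":1},
    {"tx":0,"ty":0,"tz":-0.032,"rx":0,"ry":0,"rz":0,"grip":1},
    {"tx":0.0098,"ty":-0.0019,"tz":0,"rx":0,"ry":0,"rz":0,"grip":1},
    {"tx":0.0098,"ty":-0.0019,"tz":0,"rx":0,"ry":0,"rz":0,"grip":1},
    {"tx":0.0049,"ty":-0.001,"tz":0,"rx":0,"ry":0,"rz":0,"grip":1},
    {"tx":0.0049,"ty":-0.001,"tz":0,"rx":0,"ry":0,"rz":0,"grip":1},
    {"tx":0.0049,"ty":-0.001,"tz":0,"rx":0,"ry":0,"rz":0,"grip":1},
    {"tx":0.0049,"ty":-0.001,"tz":0,"rx":0,"ry":0,"rz":0,"grip":1},
  ],
)

```text
t: 2.47
eef_pos: [0.4646, 0.0812, 0.0407]
tool_rot: [[0.982, 0.0, 0.187], [-0.187, 0.001, 0.982], [-0.0, -1.0, 0.001]]
ft_force: [-1.2, 2.4, -0.0]
width: 0.001
```

Emit:
arm_command(
  rows=[
    {"tx":0.0049,"ty":-0.001,"tz":0,"rx":0,"ry":0,"rz":0,"grip":1},
    {"tx":0.0049,"ty":-0.001,"tz":0,"rx":0,"ry":0,"rz":0,"grip":1},
    {"tx":0.0049,"ty":-0.001,"tz":0,"rx":0,"ry":0,"rz":0,"grip":1},
    {"tx":0.0049,"ty":-0.001,"tz":0,"rx":0,"ry":0,"rz":0,"grip":1},
  ],
)

```text
t: 2.8
eef_pos: [0.4845, 0.0762, 0.0404]
tool_rot: [[0.982, 0.0, 0.189], [-0.189, 0.0, 0.982], [0.0, -1.0, 0.0]]
ft_force: [0.3, 1.4, 0.2]
width: 0.001
```

```bash
python3 - <<'E'
from h import *
np.set_printoptions(precision=4,suppress=True)
for n in ['side']: snap(n,n+'2')
big('side2',205,145,355,255,5)
o=get_obs(); print(o['t'],o['eef_pos'],o['ft_force'])
E
```

```text
2.85 [0.4853 0.0758 0.0405] [-0.879  -0.5991  0.921 ]
```

View pics/side2_c205_145.png

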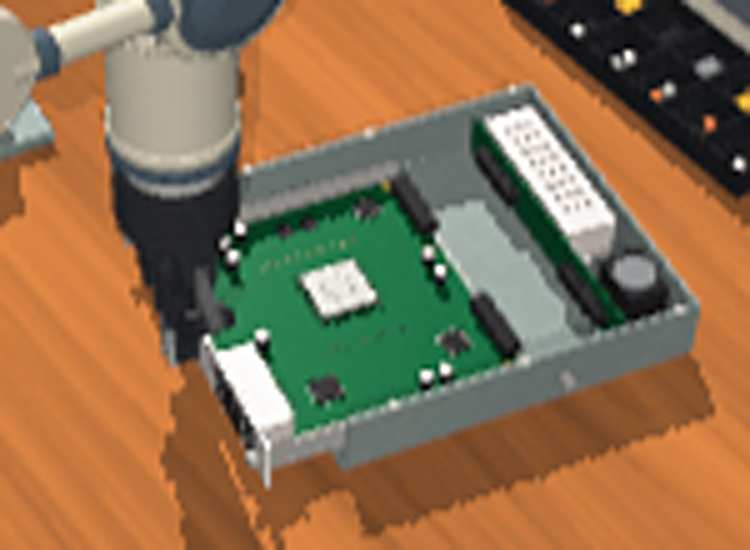

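Emit:
arm_command(
  rows=[
    {"tx":0.0049,"ty":-0.001,"tz":0,"rx":0,"ry":0,"rz":0,"grip":1},
    {"tx":0.0049,"ty":-0.001,"tz":0,"rx":0,"ry":0,"rz":0,"grip":1},
    {"tx":0.0049,"ty":-0.001,"tz":0,"rx":0,"ry":0,"rz":0,"grip":1},
    {"tx":0.0049,"ty":-0.001,"tz":0,"rx":0,"ry":0,"rz":0,"grip":1},
    {"tx":0.0049,"ty":-0.001,"tz":0,"rx":0,"ry":0,"rz":0,"grip":1},
    {"tx":0.0049,"ty":-0.001,"tz":0,"rx":0,"ry":0,"rz":0,"grip":1},
  ],
)

```text
t: 3.35
eef_pos: [0.514, 0.0701, 0.0403]
tool_rot: [[0.982, -0.0, 0.189], [-0.189, -0.0, 0.982], [0.0, -1.0, -0.0]]
ft_force: [-1.3, 1.0, 1.4]
width: 0.001
```

Emit:
arm_command(
  rows=[
    {"tx":0.0025,"ty":-0.0005,"tz":0,"rx":0,"ry":0,"rz":0,"grip":1},
    {"tx":0.0025,"ty":-0.0005,"tz":0,"rx":0,"ry":0,"rz":0,"grip":1},
  ],
)

```text
t: 3.52
eef_pos: [0.5188, 0.0691, 0.0402]
tool_rot: [[0.982, -0.0, 0.189], [-0.189, -0.0, 0.982], [-0.0, -1.0, -0.0]]
ft_force: [-1.1, -0.2, 0.8]
width: -0.0
```

```bash
python3 - <<'E'
from h import *
np.set_printoptions(precision=4,suppress=True)
for n in ['side']: snap(n,n+'3')
big('side3',205,145,355,255,5)
o=get_obs(); print(o['t'],o['eef_pos'],o['ft_force'])
E
```

```text
3.5667 [0.5191 0.0691 0.0403] [-0.5519 -0.2723  0.29  ]
```

View pics/side3_c205_145.png

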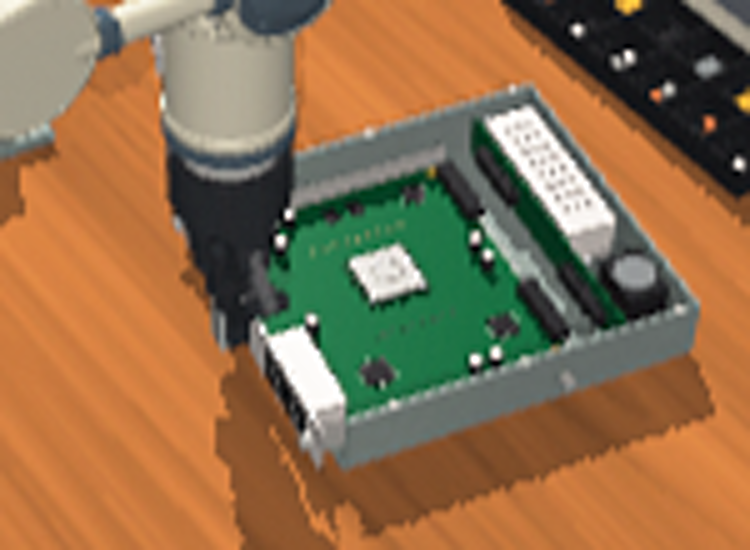

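Emit:
arm_command(
  rows=[
    {"tx":0.002,"ty":-0.0004,"tz":0,"rx":0,"ry":0,"rz":0,"grip":1},
    {"tx":0.002,"ty":-0.0004,"tz":0,"rx":0,"ry":0,"rz":0,"grip":1},
    {"tx":0.002,"ty":-0.0004,"tz":0,"rx":0,"ry":0,"rz":0,"grip":1},
  ],
)

```text
t: 3.82
eef_pos: [0.523, 0.0684, 0.0402]
tool_rot: [[0.982, -0.004, 0.188], [-0.188, 0.0, 0.982], [-0.004, -1.0, -0.0]]
ft_force: [-8.3, 0.7, 5.8]
width: -0.002
```

Emit:
arm_command(
  rows=[
    {"tx":0.002,"ty":-0.0004,"tz":0,"rx":0,"ry":0,"rz":0,"grip":1},
    {"tx":0.002,"ty":-0.0004,"tz":0,"rx":0,"ry":0,"rz":0,"grip":1},
  ],
)

```text
t: 3.98
eef_pos: [0.5277, 0.0674, 0.0402]
tool_rot: [[0.982, -0.002, 0.188], [-0.188, 0.0, 0.982], [-0.002, -1.0, -0.0]]
ft_force: [-2.4, -0.1, 2.3]
width: -0.001
```

Emit:
arm_command(
  rows=[
    {"tx":0.002,"ty":-0.0004,"tz":0,"rx":0,"ry":0,"rz":0,"grip":1},
  ],
)

```text
t: 4.07
eef_pos: [0.5305, 0.0669, 0.0403]
tool_rot: [[0.982, 0.0, 0.188], [-0.188, -0.0, 0.982], [0.0, -1.0, 0.0]]
ft_force: [0.6, 0.9, 0.5]
width: 0.004
```

Emit:
arm_command(
  rows=[
    {"tx":0.002,"ty":-0.0004,"tz":0,"rx":0,"ry":0,"rz":0,"grip":1},
  ],
)

```text
t: 4.15
eef_pos: [0.5327, 0.0665, 0.0403]
tool_rot: [[0.982, 0.001, 0.188], [-0.188, 0.0, 0.982], [0.001, -1.0, 0.0]]
ft_force: [-10.2, 1.9, 3.4]
width: 0.001
```

Emit:
arm_command(
  rows=[
    {"tx":0.0008,"ty":-0.0002,"tz":0,"rx":0,"ry":0,"rz":0,"grip":1},
    {"tx":0,"ty":0,"tz":0,"rx":0,"ry":0,"rz":0,"grip":1},
  ],
)

```text
t: 4.32
eef_pos: [0.5327, 0.0665, 0.0403]
tool_rot: [[0.982, -0.002, 0.188], [-0.188, 0.0, 0.982], [-0.002, -1.0, 0.0]]
ft_force: [-4.6, 1.5, 2.8]
width: 0.003
```

```bash
python3 - <<'E'
from h import *
np.set_printoptions(precision=4,suppress=True)
for n in ['side','scene']: snap(n,n+'4')
big('side4',205,145,355,255,5)
o=get_obs(); print(o['t'],o['eef_pos'],o['ft_force'])
E
```

```text
4.4167 [0.5327 0.0665 0.0402] [-4.9482  0.9538  3.1501]
```

View pics/side4_c205_145.png

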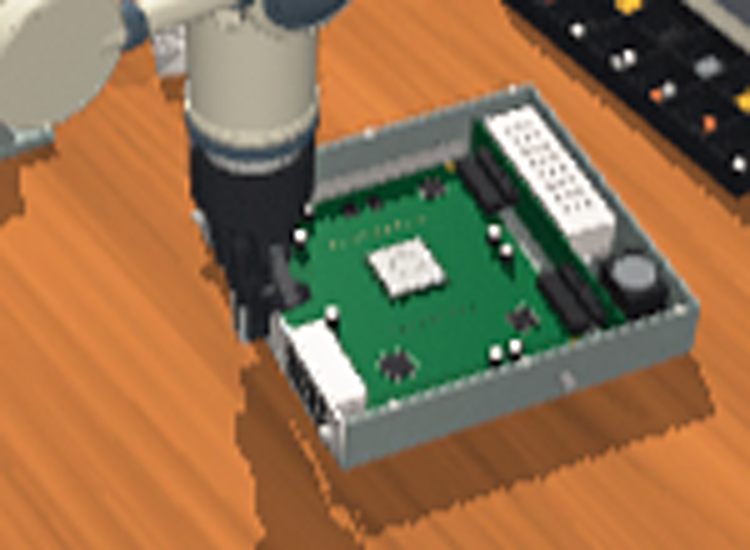

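Emit:
arm_command(
  rows=[
    {"tx":-0.012,"ty":0.002,"tz":0,"rx":0,"ry":0,"rz":0,"grip":1},
    {"tx":-0.008,"ty":0.002,"tz":0.03,"rx":0,"ry":0,"rz":0,"grip":1},
    {"tx":0,"ty":0,"tz":0.04,"rx":0,"ry":0,"rz":0,"grip":1},
    {"tx":0,"ty":0,"tz":0.04,"rx":0,"ry":0,"rz":0,"grip":1},
    {"tx":0,"ty":0,"tz":0.04,"rx":0,"ry":0,"rz":0,"grip":1},
    {"tx":0,"ty":0,"tz":0.04,"rx":0,"ry":0,"rz":0,"grip":1},
    {"tx":0.005,"ty":0.034,"tz":0.01,"rx":0,"ry":0,"rz":0.5,"grip":1},
    {"tx":0.005,"ty":0.034,"tz":0.01,"rx":0,"ry":0,"rz":0.5,"grip":1},
    {"tx":0.005,"ty":0.034,"tz":0.01,"rx":0,"ry":0,"rz":0.5,"grip":1},
    {"tx":0.005,"ty":0.034,"tz":0.01,"rx":0,"ry":0,"rz":0.5,"grip":1},
    {"tx":0.005,"ty":0.034,"tz":0.01,"rx":0,"ry":0,"rz":0.5,"grip":1},
    {"tx":0.005,"ty":0.034,"tz":0,"rx":0,"ry":0,"rz":0.5,"grip":1},
    {"tx":0.005,"ty":0.034,"tz":0,"rx":0,"ry":0,"rz":0.5,"grip":1},
    {"tx":0.005,"ty":0.034,"tz":0,"rx":0,"ry":0,"rz":0.5,"grip":1},
    {"tx":0,"ty":0,"tz":0,"rx":0,"ry":0,"rz":0,"grip":1},
    {"tx":0,"ty":0,"tz":0,"rx":0,"ry":0,"rz":0,"grip":1},
  ],
)

```text
t: 5.75
eef_pos: [0.5533, 0.3441, 0.2786]
tool_rot: [[0.993, -0.001, 0.117], [-0.117, -0.001, 0.993], [-0.001, -1.0, -0.001]]
ft_force: [0.1, -0.9, -0.2]
width: 0.003
```

```bash
python3 - <<'E'
from h import *
np.set_printoptions(precision=4,suppress=True)
for n in ['side','scene','wrist']: snap(n,n+'5')
big('side5',205,145,355,255,5)
big('scene5',205,160,375,294,4)
o=get_obs(); print(o['t'],o['eef_pos'],o['tool_rot'],o['ft_force'])
E
```

```text
5.9 [0.5536 0.3415 0.2806] [[ 0.9927  0.0008  0.1205]
 [-0.1205 -0.0001  0.9927]
 [ 0.0008 -1.      0.    ]] [ 0.2    -0.2225 -0.2032]
```

View pics/side5_c205_145.png

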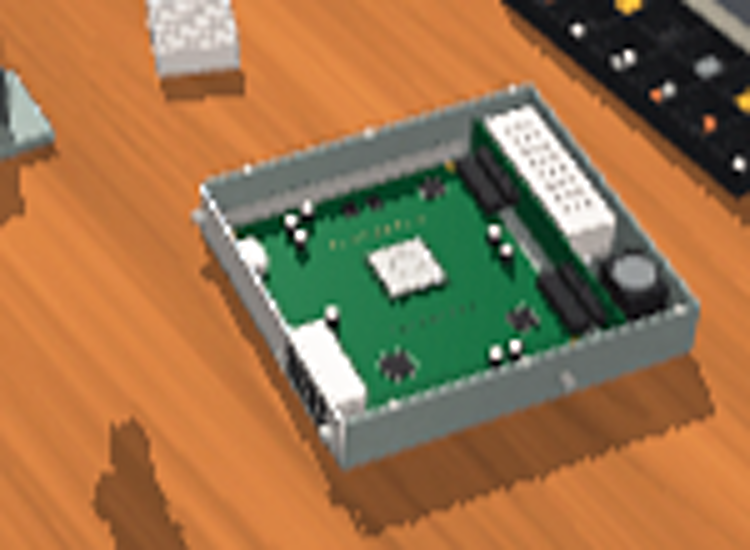

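View pics/scene5_c205_160.png

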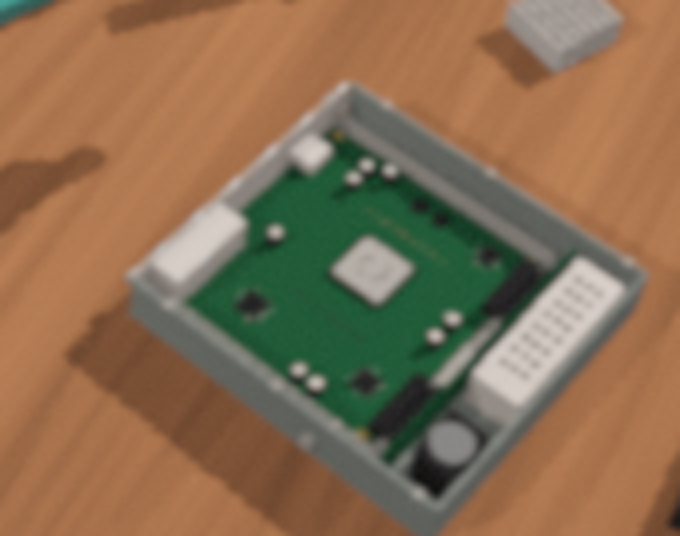

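View pics/wrist5.png

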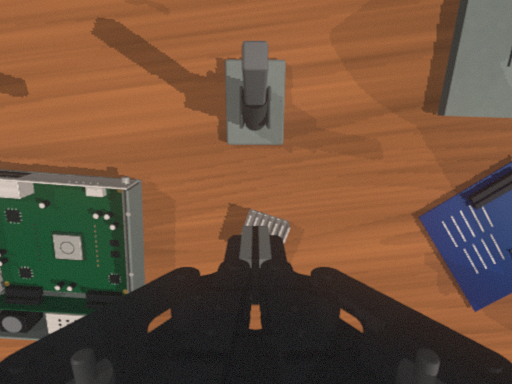

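```bash
python3 - <<'E'
from h import *
a=cv2.resize(cv2.imread('pics/wrist5.png')[30:155,215:300],None,fx=4.6,fy=4.6,interpolation=cv2.INTER_CUBIC)
b=cv2.resize(cv2.imread('pics/wrist5.png')[225:270,40:95],None,fx=6,fy=6,interpolation=cv2.INTER_CUBIC)
c=np.zeros((600,800,3),np.uint8); c[:a.shape[0],:a.shape[1]]=a; c[:b.shape[0],450:450+b.shape[1]]=b; cv2.imwrite('pics/w5c.png',c)
E
```

```text
(no output)
```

View pics/w5c.png

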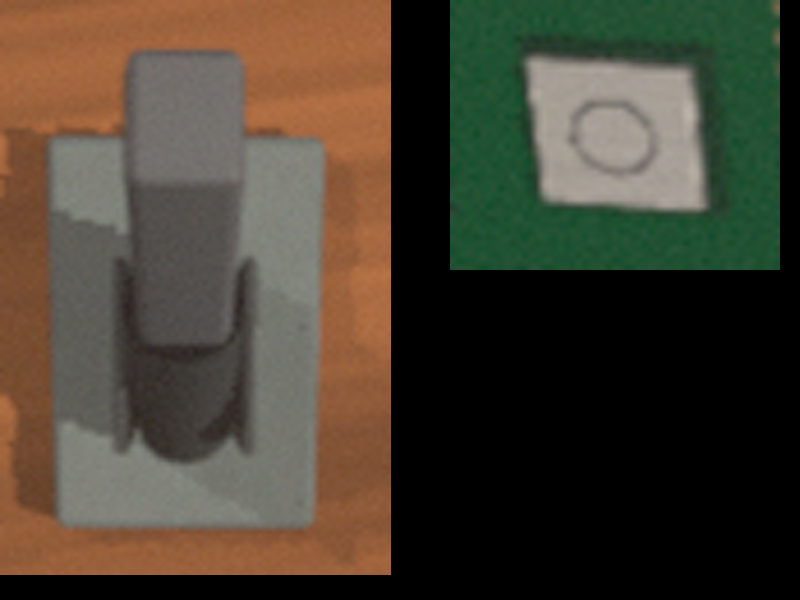

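```bash
python3 - <<'E'
from h import *
np.set_printoptions(precision=4,suppress=True)
w=load('wrist5'); s,d=load('scene5'),load('side5')
P=lambda x,y:(215+x/4.6,30+y/4.6)
c=[onz(w,*P(*q),.012) for q in [(50,139),(326,140),(314,527),(58,526)]]
for q in c: print(q)
C=np.mean(c,0);print('C',C)
xd=(c[2]+c[3]-c[0]-c[1])/2; yd=(c[1]+c[2]-c[0]-c[3])/2
print(np.linalg.norm(xd),np.linalg.norm(yd),np.degrees(np.arctan2(xd[1],xd[0])),np.degrees(np.arctan2(-yd[0],yd[1])))
# end face corners; tilted: outer (-x) edge is lower by sin.4*12mm
for z,q in [(.160-.0047,(127,55)),(.160-.0047,(244,55)),(.1647,(131,183)),(.1647,(243,183)),(.160,(186,118))]:
    print(onz(w,*P(*q),z))
a=np.array([-.3894,0,.921])
W=lambda x,y:(40+(x-450)/6,225+y/6)
S=lambda x,y:(205+x/4,160+y/4); D=lambda x,y:(205+x/5,145+y/5)
print('mark',onz(w,*W(613,137),.019),onz(s,*S(373,270),.019),onz(d,*D(406,266),.019), tri([w,s,d],[W(613,137),S(373,270),D(406,266)]))
E
```

```text
[0.4284 0.3211 0.012 ]
[0.4374 0.3941 0.012 ]
[0.5396 0.3815 0.012 ]
[0.5306 0.3083 0.012 ]
C [0.484  0.3512 0.012 ]
0.10292413979644431 0.07365968397235237 -7.0838646607809554 -7.021912807935264
[0.4372 0.3466 0.1553]
[0.4395 0.3657 0.1553]
[0.4578 0.3449 0.1647]
[0.4599 0.363  0.1647]
[0.4485 0.355  0.16  ]
mark [0.6502 0.0566 0.019 ] [0.6484 0.0543 0.019 ] [0.6499 0.0519 0.019 ] (array([0.65  , 0.0544, 0.0176]), [np.float64(0.0012998253162337023), np.float64(0.0019458680334225862), np.float64(0.0015738769764007165)])
```

Emit:
arm_command(
  rows=[
    {"tx":-0.0155,"ty":0.002,"tz":0,"rx":-0.35,"ry":-2.84,"rz":0,"grip":0},
    {"tx":-0.0155,"ty":0.002,"tz":0,"rx":-0.35,"ry":-2.84,"rz":0,"grip":0},
    {"tx":-0.0155,"ty":0.002,"tz":0,"rx":-0.35,"ry":-2.84,"rz":0,"grip":0},
    {"tx":-0.0155,"ty":0.002,"tz":0,"rx":-0.35,"ry":-2.84,"rz":0,"grip":0},
    {"tx":-0.0155,"ty":0.002,"tz":-0.018,"rx":-0.35,"ry":-2.84,"rz":0,"grip":0},
    {"tx":-0.0155,"ty":0.002,"tz":-0.018,"rx":-0.35,"ry":-2.84,"rz":0,"grip":0},
    {"tx":-0.0155,"ty":0.002,"tz":-0.018,"rx":-0.35,"ry":-2.84,"rz":0,"grip":0},
    {"tx":-0.0155,"ty":0.002,"tz":-0.0205,"rx":-0.35,"ry":-2.84,"rz":0,"grip":0},
    {"tx":0,"ty":0,"tz":0,"rx":0,"ry":0,"rz":0,"grip":0},
    {"tx":0,"ty":0,"tz":0,"rx":0,"ry":0,"rz":0,"grip":0},
    {"tx":0,"ty":0,"tz":0,"rx":0,"ry":0,"rz":0,"grip":0},
  ],
)

```text
t: 6.82
eef_pos: [0.4303, 0.3579, 0.2081]
tool_rot: [[0.914, 0.388, 0.121], [-0.112, -0.046, 0.993], [0.391, -0.92, 0.001]]
ft_force: [0.2, 0.9, 0.7]
width: 0.999
```

```bash
python3 - <<'E'
from h import *
np.set_printoptions(precision=4,suppress=True)
for n in ['side','wrist']: snap(n,n+'6')
o=get_obs(); print(o['t'],o['eef_pos'],o['tool_rot'],o['width'],o['joints'])
E=np.array([.4488,.3553,.160]);u=np.array([-.3865,.0478,.9211])
print('delta to grasp',E-.029*u-o['eef_pos'])
p=o['eef_pos']-E; print('axial',p@u,'perp',p-(p@u)*u)
E
```

```text
6.9167 [0.431  0.3583 0.2091] [[ 0.9132  0.3891  0.1214]
 [-0.1128 -0.0451  0.9926]
 [ 0.3917 -0.9201  0.0027]] 0.9989495398818274 [ 46.369  -13.0517  95.2932 -18.3372  83.7152 -36.8638]
delta to grasp [ 0.029  -0.0044 -0.0758]
axial 0.05222153301704498 perp [0.0024 0.0005 0.001 ]
```

View pics/wrist6.png

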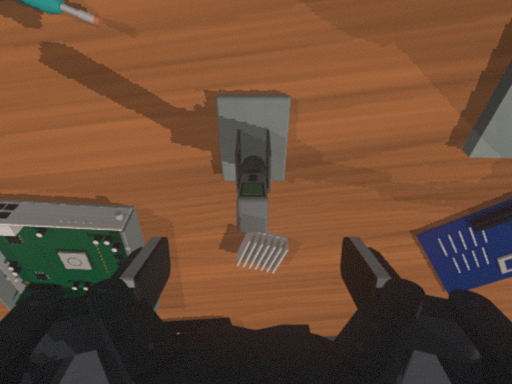

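View pics/side6.png

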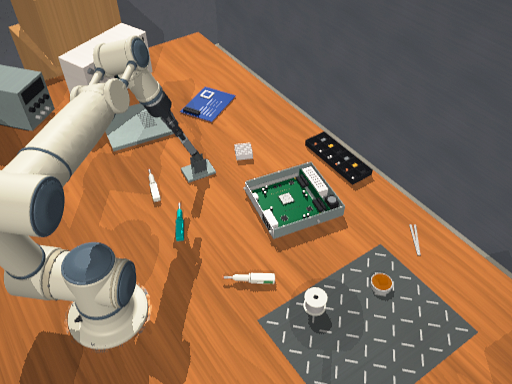

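```bash
python3 - <<'E'
from h import *
np.set_printoptions(precision=1,suppress=True)
w=load('wrist6')
E=np.array([.4488,.3553,.160]);u=np.array([-.3865,.0478,.9211]);x=np.array([.9132,-.1128,.3917]);y=np.array([.1214,.9926,.0027])
for sx in(-1,1):
  for sy in (-1,1): print(proj(w,E+sx*.012*x+sy*.01*y))
for k in (0,-.035,-.07,-.075): print(k,proj(w,E+k*u))
big('wrist6',200,85,310,240,4) if 0 else cv2.imwrite('pics/w6c.png',cv2.resize(w['image'][150:245,220:290],None,fx=6,fy=6,interpolation=cv2.INTER_CUBIC))
E
```

```text
[237.  199.8]
[269.4 199.8]
[237.6 235.3]
[268.8 235.4]
0 [253.2 217.9]
-0.035 [253.3 199.9]
-0.07 [253.4 186.7]
-0.075 [253.4 185.1]
```

View pics/w6c.png

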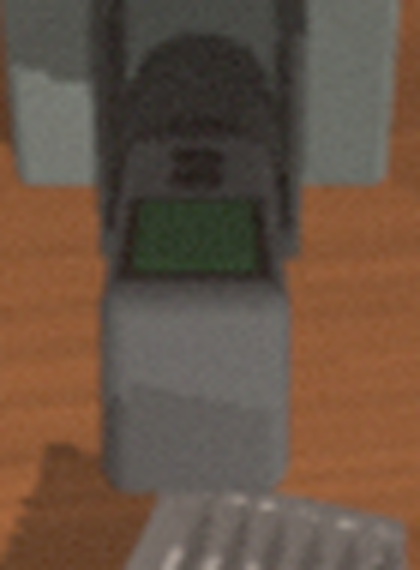

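```bash
python3 - <<'E'
from h import *
np.set_printoptions(precision=4,suppress=True)
w=load('wrist6');v=load('wrist5')
E,r=tri([w,v],[(252.6,214.6),(215+186/4.6,30+118/4.6)]);print(E,r)
u=np.array([-.3865,.0478,.9211]); 
print(onz(w,252.6,214.6,.16))
for E in (E,np.array([.4480,.3553,.160])):
  p=get_obs()['eef_pos'];print('delta',E-.029*u-p)
E
```

```text
[0.4482 0.355  0.1576] [np.float64(3.762415544339708e-05), np.float64(3.7624155443468235e-05)]
[0.4459 0.3553 0.16  ]
delta [ 0.0284 -0.0047 -0.0782]
delta [ 0.0282 -0.0044 -0.0758]
```

Emit:
arm_command(
  rows=[
    {"tx":0.004,"ty":-0.0007,"tz":-0.011,"rx":0,"ry":0,"rz":0,"grip":0},
    {"tx":0.004,"ty":-0.0007,"tz":-0.011,"rx":0,"ry":0,"rz":0,"grip":0},
    {"tx":0.004,"ty":-0.0007,"tz":-0.011,"rx":0,"ry":0,"rz":0,"grip":0},
    {"tx":0.004,"ty":-0.0006,"tz":-0.011,"rx":0,"ry":0,"rz":0,"grip":0},
    {"tx":0.004,"ty":-0.0006,"tz":-0.011,"rx":0,"ry":0,"rz":0,"grip":0},
    {"tx":0.004,"ty":-0.0006,"tz":-0.011,"rx":0,"ry":0,"rz":0,"grip":0},
    {"tx":0.004,"ty":-0.0006,"tz":-0.011,"rx":0,"ry":0,"rz":0,"grip":0},
    {"tx":0,"ty":0,"tz":0,"rx":0,"ry":0,"rz":0,"grip":0},
    {"tx":0,"ty":0,"tz":0,"rx":0,"ry":0,"rz":0,"grip":0},
  ],
)

```text
t: 7.67
eef_pos: [0.457, 0.3533, 0.1274]
tool_rot: [[0.915, 0.385, 0.12], [-0.11, -0.049, 0.993], [0.388, -0.922, -0.003]]
ft_force: [1.2, -0.6, 0.6]
width: 1.0
```

```bash
python3 - <<'E'
from h import *
np.set_printoptions(precision=4,suppress=True)
for n in ['side','scene','wrist']: snap(n,n+'7')
a=cv2.resize(cv2.imread('pics/scene7.png')[70:165,250:330],None,fx=4,fy=4,interpolation=cv2.INTER_CUBIC)
b=cv2.resize(cv2.imread('pics/side7.png')[100:195,150:230],None,fx=4,fy=4,interpolation=cv2.INTER_CUBIC)
cv2.imwrite('pics/g7.png',np.hstack([a,b]))
o=get_obs(); print(o['t'],o['eef_pos'],o['width'],o['ft_force'])
E
```

```text
7.8167 [0.4574 0.3542 0.1298] 0.9994695203073752 [-0.5331  1.0381  0.4491]
```

View pics/g7.png

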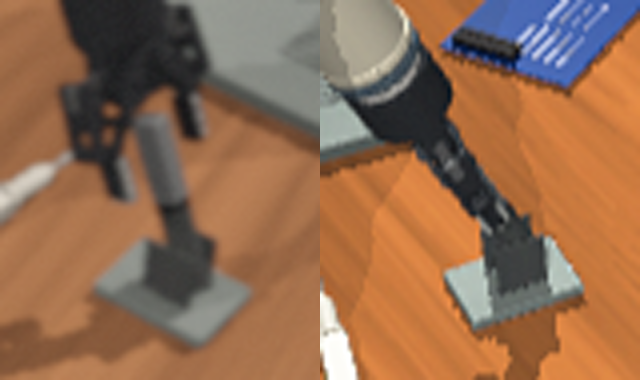

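View pics/wrist7.png

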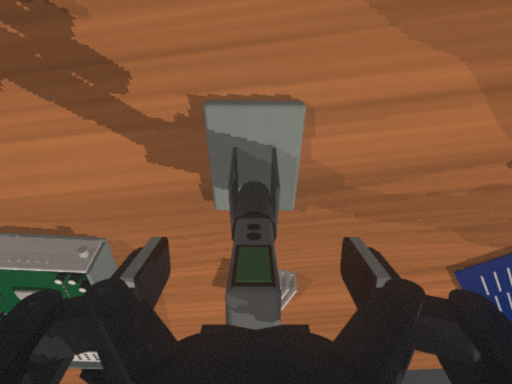

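Emit:
arm_command(
  rows=[
    {"tx":0,"ty":0,"tz":0,"rx":0,"ry":0,"rz":0,"grip":1},
    {"tx":0,"ty":0,"tz":0,"rx":0,"ry":0,"rz":0,"grip":1},
    {"tx":0,"ty":0,"tz":0,"rx":0,"ry":0,"rz":0,"grip":1},
    {"tx":0,"ty":0,"tz":0,"rx":0,"ry":0,"rz":0,"grip":1},
    {"tx":0,"ty":0,"tz":0,"rx":0,"ry":0,"rz":0,"grip":1},
    {"tx":0,"ty":0,"tz":0,"rx":0,"ry":0,"rz":0,"grip":1},
    {"tx":0,"ty":0,"tz":0,"rx":0,"ry":0,"rz":0,"grip":1},
    {"tx":0,"ty":0,"tz":0,"rx":0,"ry":0,"rz":0,"grip":1},
    {"tx":0,"ty":0,"tz":0,"rx":0,"ry":0,"rz":0,"grip":1},
    {"tx":0,"ty":0,"tz":0,"rx":0,"ry":0,"rz":0,"grip":1},
  ],
)

```text
t: 8.65
eef_pos: [0.4572, 0.3539, 0.129]
tool_rot: [[0.915, 0.386, 0.12], [-0.11, -0.047, 0.993], [0.389, -0.921, -0.001]]
ft_force: [-0.3, -0.5, 2.5]
width: 0.226
```

```bash
python3 - <<'E'
from h import *
np.set_printoptions(precision=4,suppress=True)
for n in ['wrist']: snap(n,n+'8')
o=get_obs(); print(o['t'],o['eef_pos'],o['width'],o['width']*85,o['ft_force'],o['moment'])
E
```

```text
8.7 [0.4572 0.3539 0.129 ] 0.22790884282314577 19.37225163996739 [-0.9791 -0.2213  2.028 ] [0.0688 0.3287 0.0396]
```

View pics/wrist8.png

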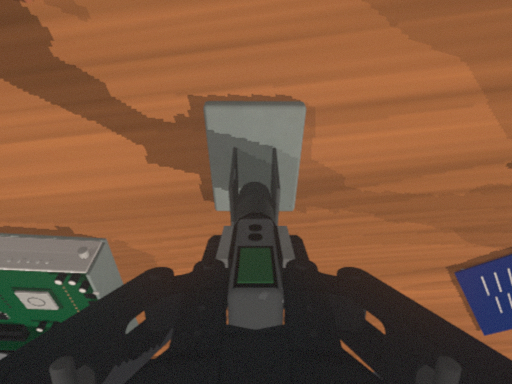

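Emit:
arm_command(
  rows=[
    {"tx":-0.0039,"ty":0.0005,"tz":0.0092,"rx":0,"ry":0,"rz":0,"grip":1},
    {"tx":-0.0039,"ty":0.0005,"tz":0.0092,"rx":0,"ry":0,"rz":0,"grip":1},
    {"tx":-0.0039,"ty":0.0005,"tz":0.0092,"rx":0,"ry":0,"rz":0,"grip":1},
    {"tx":-0.0039,"ty":0.0005,"tz":0.0092,"rx":0,"ry":0,"rz":0,"grip":1},
    {"tx":-0.0039,"ty":0.0005,"tz":0.0092,"rx":0,"ry":0,"rz":0,"grip":1},
    {"tx":-0.0039,"ty":0.0005,"tz":0.0092,"rx":0,"ry":0,"rz":0,"grip":1},
    {"tx":-0.0039,"ty":0.0005,"tz":0.0092,"rx":0,"ry":0,"rz":0,"grip":1},
    {"tx":-0.0039,"ty":0.0005,"tz":0.0092,"rx":0,"ry":0,"rz":0,"grip":1},
    {"tx":-0.0039,"ty":0.0005,"tz":0.0092,"rx":0,"ry":0,"rz":0,"grip":1},
    {"tx":-0.0039,"ty":0.0005,"tz":0.0092,"rx":0,"ry":0,"rz":0,"grip":1},
  ],
)

```text
t: 9.53
eef_pos: [0.4178, 0.3588, 0.2217]
tool_rot: [[0.915, 0.386, 0.12], [-0.11, -0.048, 0.993], [0.389, -0.921, -0.001]]
ft_force: [0.2, -0.0, -0.1]
width: 0.225
```

```bash
python3 - <<'E'
from h import *
np.set_printoptions(precision=4,suppress=True)
for n in ['wrist','side','scene']: snap(n,n+'9')
a=cv2.resize(cv2.imread('pics/scene9.png')[50:165,240:330],None,fx=4,fy=4,interpolation=cv2.INTER_CUBIC)
b=cv2.resize(cv2.imread('pics/side9.png')[80:195,140:230],None,fx=4,fy=4,interpolation=cv2.INTER_CUBIC)
cv2.imwrite('pics/g9.png',np.hstack([a,b]))
o=get_obs(); print(o['t'],o['eef_pos'],o['width'],o['ft_force'],o['moment'])
E
```

```text
9.6833 [0.4182 0.3592 0.2221] 0.22460820391538613 [ 0.3632 -0.8111 -0.5549] [-0.0083  0.2403 -0.0396]
```

View pics/g9.png

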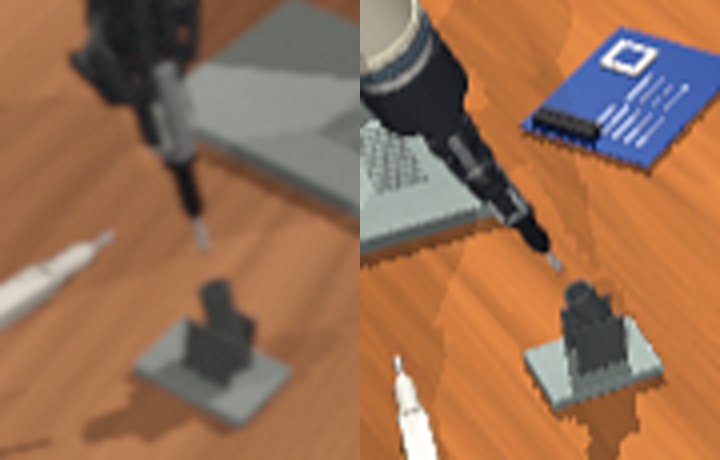

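Emit:
arm_command(
  rows=[
    {"tx":0,"ty":0,"tz":0.02,"rx":0.23,"ry":1.9,"rz":0,"grip":1},
    {"tx":0.0193,"ty":-0.0253,"tz":0.02,"rx":0.23,"ry":1.9,"rz":0,"grip":1},
    {"tx":0.0193,"ty":-0.0253,"tz":0.008,"rx":0.23,"ry":1.9,"rz":0,"grip":1},
    {"tx":0.0193,"ty":-0.0253,"tz":0,"rx":0.23,"ry":1.9,"rz":0,"grip":1},
    {"tx":0.0193,"ty":-0.0253,"tz":0,"rx":0.23,"ry":1.9,"rz":0,"grip":1},
    {"tx":0.0193,"ty":-0.0253,"tz":0,"rx":0.23,"ry":1.9,"rz":0,"grip":1},
    {"tx":0.0193,"ty":-0.0253,"tz":0,"rx":0.23,"ry":1.9,"rz":0,"grip":1},
    {"tx":0.0193,"ty":-0.0253,"tz":0,"rx":0.23,"ry":1.9,"rz":0,"grip":1},
    {"tx":0.0193,"ty":-0.0253,"tz":0,"rx":0.23,"ry":1.9,"rz":0,"grip":1},
    {"tx":0.0193,"ty":-0.0253,"tz":0,"rx":0.23,"ry":1.9,"rz":0,"grip":1},
    {"tx":0.0193,"ty":-0.0253,"tz":0,"rx":0.23,"ry":1.9,"rz":0,"grip":1},
    {"tx":0.0193,"ty":-0.0253,"tz":0,"rx":0.27,"ry":2,"rz":0,"grip":1},
    {"tx":0.0193,"ty":-0.0253,"tz":0,"rx":0,"ry":0,"rz":0,"grip":1},
    {"tx":0,"ty":0,"tz":0,"rx":0,"ry":0,"rz":0,"grip":1},
    {"tx":0,"ty":0,"tz":0,"rx":0,"ry":0,"rz":0,"grip":1},
    {"tx":0,"ty":0,"tz":0,"rx":0,"ry":0,"rz":0,"grip":1},
  ],
)

```text
t: 11.02
eef_pos: [0.6497, 0.0552, 0.2677]
tool_rot: [[0.993, -0.005, 0.12], [-0.12, 0.0, 0.993], [-0.005, -1.0, -0.0]]
ft_force: [0.5, 0.3, -0.1]
width: 0.222
```

```bash
cat > look.py <<'E'
from h import *
np.set_printoptions(precision=4,suppress=True)
k=sys.argv[1]
for n in ['wrist','side','scene']: snap(n,n+k)
o=get_obs(); print(o['t'],o['eef_pos'],o['tool_rot'],o['width'],o['ft_force'])
p=o['eef_pos'];c=[]
for n in ['side','scene']:
    f=load(n+k); q=proj(f,p+[0,0,-.07]).astype(int); x0=max(0,min(512-80,q[0]-40)); y0=max(0,q[1]-60); print(n,x0,y0)
    c.append(cv2.resize(f['image'][y0:y0+120,x0:x0+80],None,fx=5,fy=5,interpolation=cv2.INTER_CUBIC))
cv2.imwrite(f'pics/g{k}.png',np.hstack(c))
E
python3 look.py 10
```

```text
11.1667 [0.6493 0.0563 0.2692] [[ 0.993  -0.0026  0.1178]
 [-0.1178  0.0002  0.993 ]
 [-0.0026 -1.     -0.0001]] 0.22468755356057263 [-0.4518  0.3963 -0.9625]
side 247 96
scene 265 122
```

View pics/g10.png

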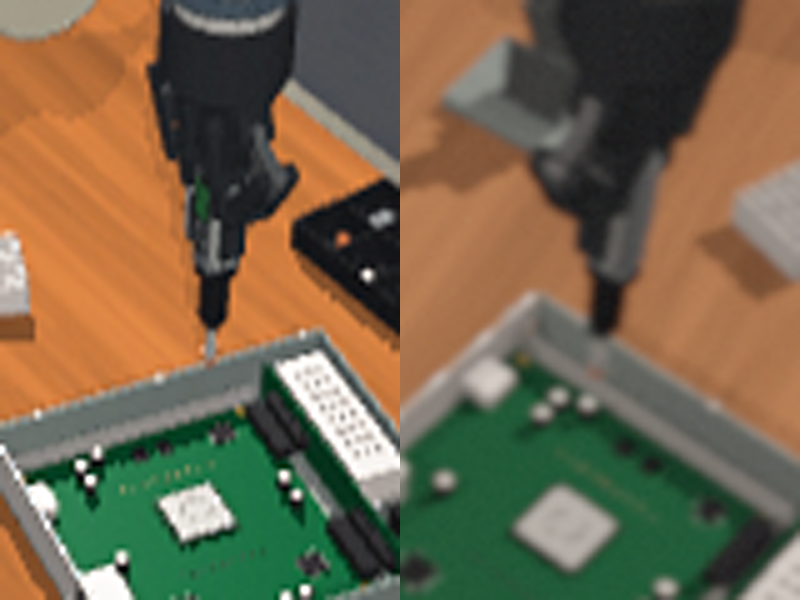

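View pics/wrist10.png

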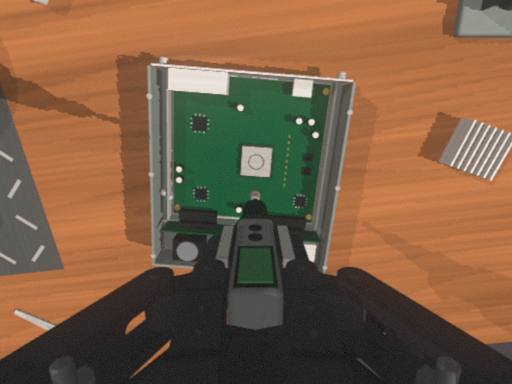

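```bash
python3 - <<'E'
from h import *
np.set_printoptions(precision=4,suppress=True)
w,s,d=load('wrist10'),load('scene10'),load('side10')
cv2.imwrite('pics/w10c.png',cv2.resize(w['image'][140:240,215:300],None,fx=6,fy=6,interpolation=cv2.INTER_CUBIC))
f=tri([s,d],[(304.4,196.4),(288.8,168.4)]);print('foot sd',f)
f=tri([s,d,w],[(304.4,196.4),(288.8,168.4),(255.3,195)]);print('foot all',f, proj(w,f[0]))
m=tri([s,d,w],[(265+(566-400)/5,122+525/5),(247+198/5,96+512/5),(256.5,162)]);print('mark',m)
print([onz(a,*q,.019) for a,q in [(s,(265+(566-400)/5,122+525/5)),(d,(247+198/5,96+512/5)),(w,(256.5,162))]])
E
```

```text
foot sd (array([0.6519, 0.0519, 0.1529]), [np.float64(0.0014826487510135186), np.float64(0.001482648751013664)])
foot all (array([0.6523, 0.0542, 0.1508]), [np.float64(0.0014803459155959913), np.float64(0.0022143224424145927), np.float64(0.0011414217035112715)]) [253.9637 195.1624]
mark (array([0.6497, 0.055 , 0.0179]), [np.float64(0.0025210223222378535), np.float64(0.0037500739249868055), np.float64(0.002308013763676992)])
[array([0.6476, 0.0556, 0.019 ]), array([0.6504, 0.0504, 0.019 ]), array([0.6497, 0.0573, 0.019 ])]
```

View pics/w10c.png

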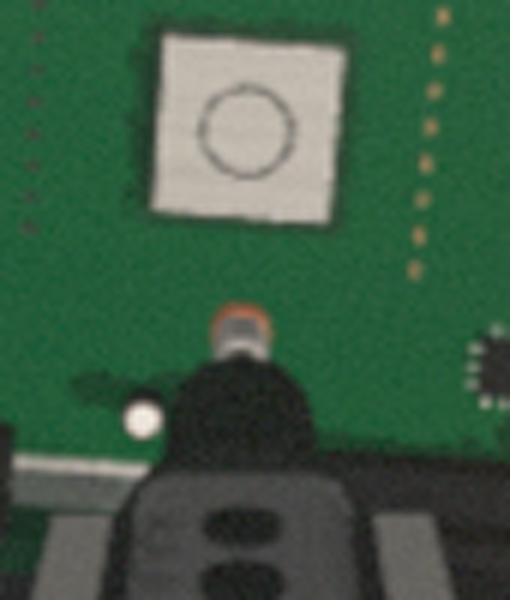

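Emit:
arm_command(
  rows=[
    {"tx":0,"ty":0,"tz":-0.025,"rx":0,"ry":0,"rz":0,"grip":1},
    {"tx":0,"ty":0,"tz":-0.025,"rx":0,"ry":0,"rz":0,"grip":1},
    {"tx":-0.001,"ty":0,"tz":-0.025,"rx":0,"ry":0,"rz":0,"grip":1},
    {"tx":-0.001,"ty":0,"tz":-0.02,"rx":0,"ry":0,"rz":0,"grip":1},
    {"tx":0,"ty":0,"tz":-0.01,"rx":0,"ry":0,"rz":0,"grip":1},
    {"tx":0,"ty":0,"tz":0,"rx":0,"ry":0,"rz":0,"grip":1},
    {"tx":0,"ty":0,"tz":0,"rx":0,"ry":0,"rz":0,"grip":1},
    {"tx":0,"ty":0,"tz":0,"rx":0,"ry":0,"rz":0,"grip":1},
  ],
)

```text
t: 11.83
eef_pos: [0.6485, 0.0556, 0.1662]
tool_rot: [[0.993, 0.0, 0.119], [-0.119, 0.0, 0.993], [0.0, -1.0, 0.0]]
ft_force: [0.3, -0.5, -0.3]
width: 0.228
```

```bash
python3 look.py 11; python3 - <<'E'
from h import *
w=load('wrist11');cv2.imwrite('pics/w11c.png',cv2.resize(w['image'][140:240,215:300],None,fx=6,fy=6,interpolation=cv2.INTER_CUBIC))
E
```

```text
11.9833 [0.6486 0.0553 0.1659] [[ 0.9929  0.0001  0.1192]
 [-0.1192  0.0001  0.9929]
 [ 0.0001 -1.      0.0001]] 0.22716408768084861 [-0.5593  0.7855 -0.4347]
side 246 120
scene 261 149
```

View pics/g11.png

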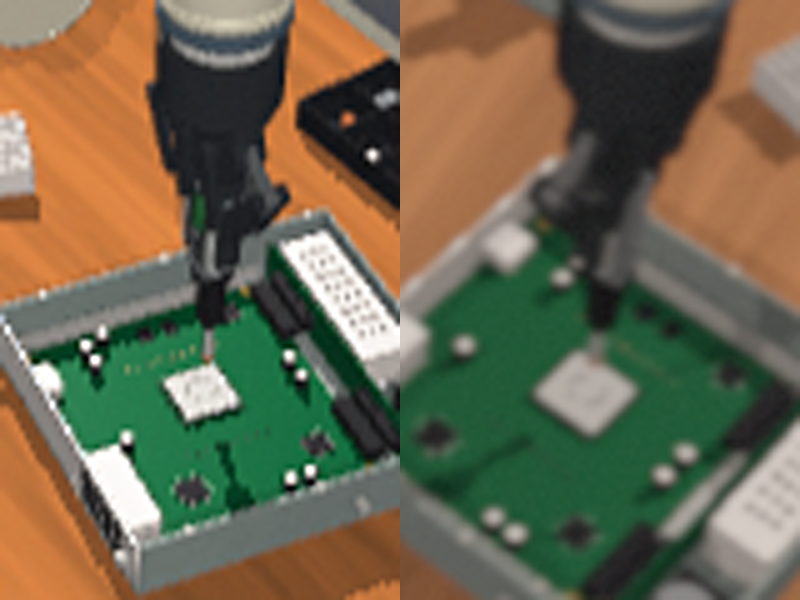

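View pics/w11c.png

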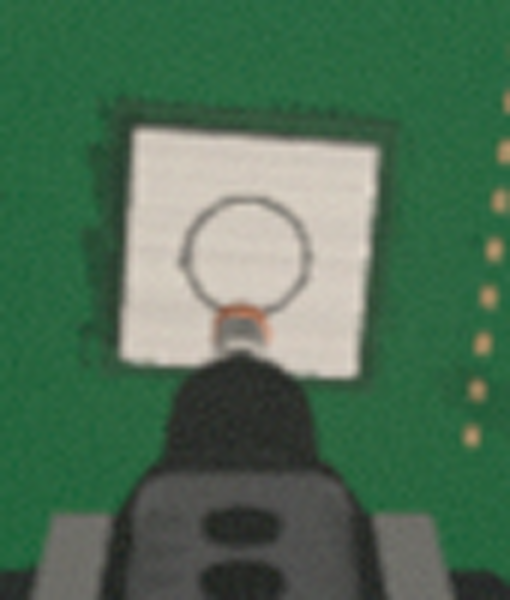

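```bash
python3 - <<'E'
from h import *
np.set_printoptions(precision=4,suppress=True)
w,s,d=load('wrist11'),load('scene11'),load('side11')
ft=[(s,(300,221)),(d,(287.6,192)),(w,(255.2,195.0))]
mk=[(s,(298,227.6)),(d,(286.6,198)),(w,(256,182.5))]
T=lambda L:tri([a for a,_ in L],[b for _,b in L])
print(T(ft),T(mk)); print(T(ft)[0]-T(mk)[0])
for zf in (.045,.048):
  for (a,p),(_,q) in zip(ft,mk): print(zf,onz(a,*p,zf)-onz(a,*q,.019), onz(a,*p,zf))
E
```

```text
(array([0.6519, 0.0538, 0.0479]), [np.float64(0.0023267801204440654), np.float64(0.0033889771323171694), np.float64(0.0017766013773362656)]) (array([0.6497, 0.0544, 0.0182]), [np.float64(0.0019332894182433782), np.float64(0.002984447097240682), np.float64(0.002342398622760031)])
[ 0.0022 -0.0006  0.0297]
0.045 [0.0012 0.004  0.026 ] [0.6492 0.0577 0.045 ]
0.045 [0.003  0.0005 0.026 ] [0.6546 0.0524 0.045 ]
0.045 [ 0.0039 -0.0012  0.026 ] [0.653  0.0555 0.045 ]
0.048 [0.0019 0.002  0.029 ] [0.6499 0.0556 0.048 ]
0.048 [ 0.0011 -0.0018  0.029 ] [0.6526 0.0501 0.048 ]
0.048 [ 0.003  -0.0011  0.029 ] [0.6521 0.0556 0.048 ]
```

Emit:
arm_command(
  rows=[
    {"tx":-0.0025,"ty":0.0005,"tz":-0.005,"rx":0,"ry":0,"rz":0,"grip":1},
    {"tx":0,"ty":0,"tz":-0.008,"rx":0,"ry":0,"rz":0,"grip":1},
    {"tx":0,"ty":0,"tz":-0.006,"rx":0,"ry":0,"rz":0,"grip":1},
    {"tx":0,"ty":0,"tz":0,"rx":0,"ry":0,"rz":0,"grip":1},
    {"tx":0,"ty":0,"tz":0,"rx":0,"ry":0,"rz":0,"grip":1},
    {"tx":0,"ty":0,"tz":0,"rx":0,"ry":0,"rz":0,"grip":1},
  ],
)

```text
t: 12.48
eef_pos: [0.6453, 0.0556, 0.1445]
tool_rot: [[0.993, -0.004, 0.119], [-0.119, -0.0, 0.993], [-0.004, -1.0, -0.0]]
ft_force: [0.6, 0.1, -1.3]
width: 0.229
```

```bash
python3 look.py 12; python3 - <<'E'
from h import *
w=load('wrist12');cv2.imwrite('pics/w12c.png',cv2.resize(w['image'][140:240,215:300],None,fx=6,fy=6,interpolation=cv2.INTER_CUBIC))
E
```

```text
12.6333 [0.6455 0.0557 0.1452] [[ 0.9929 -0.0024  0.1193]
 [-0.1193  0.0001  0.9929]
 [-0.0024 -1.     -0.0002]] 0.2262488688899176 [-0.2576  0.683  -1.0278]
side 245 125
scene 259 154
```

View pics/g12.png

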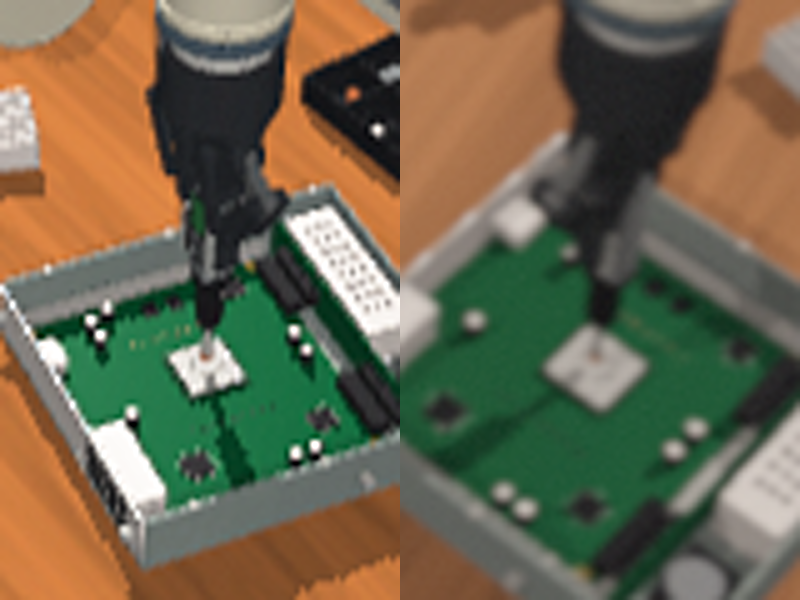

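View pics/w12c.png

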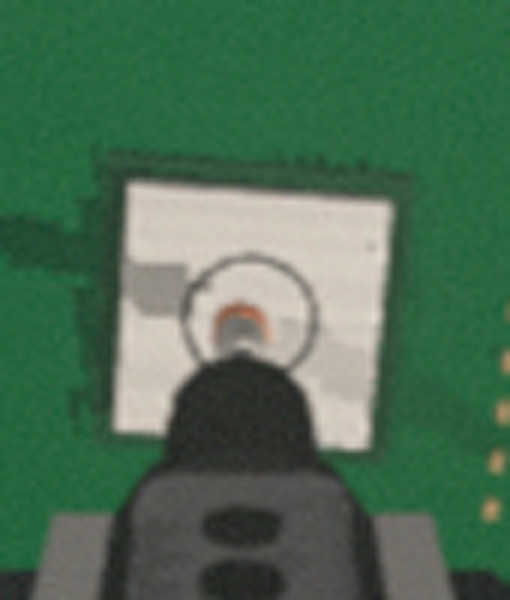

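Emit:
arm_command(
  rows=[
    {"tx":0.0005,"ty":0.001,"tz":-0.002,"rx":0,"ry":0,"rz":0,"grip":1},
    {"tx":0,"ty":0,"tz":0,"rx":0,"ry":0,"rz":0,"grip":1},
    {"tx":0,"ty":0,"tz":0,"rx":0,"ry":0,"rz":0,"grip":1},
    {"tx":0,"ty":0,"tz":0,"rx":0,"ry":0,"rz":0,"grip":1},
  ],
)

```text
t: 12.97
eef_pos: [0.6458, 0.0567, 0.1428]
tool_rot: [[0.993, -0.003, 0.119], [-0.119, 0.0, 0.993], [-0.003, -1.0, -0.0]]
ft_force: [-0.1, 0.3, -1.6]
width: 0.227
```

```bash
cat > avg.py <<'E'
from h import *
np.set_printoptions(precision=4,suppress=True)
k=sys.argv[1];F=[];P=[];M=[]
for i in range(int(sys.argv[2])):
    f=grab_frame('wrist'); o=get_obs(); F.append(o['ft_force']);P.append(o['eef_pos']);M.append(o['moment'])
F=np.array(F); print(o['t'],F.mean(0),'sd of mean',F.std(0)/len(F)**.5,np.mean(P,0),np.mean(M,0),o['width'])
cv2.imwrite(f'pics/w{k}c.png',cv2.resize(f['image'][140:240,215:300],None,fx=6,fy=6,interpolation=cv2.INTER_CUBIC))
E
python3 avg.py 13 16
```

```text
13.7667 [-0.1227  0.0786 -0.8555] sd of mean [0.1578 0.1215 0.1623] [0.6458 0.0567 0.1428] [-0.0078 -0.0015 -0.0051] 0.22758925931031848
```

Emit:
arm_command(
  rows=[
    {"tx":0,"ty":0,"tz":-0.0015,"rx":0,"ry":0,"rz":0,"grip":1},
    {"tx":0,"ty":0,"tz":-0.0015,"rx":0,"ry":0,"rz":0,"grip":1},
    {"tx":0,"ty":0,"tz":0,"rx":0,"ry":0,"rz":0,"grip":1},
  ],
)

```text
t: 14.02
eef_pos: [0.6457, 0.0567, 0.1392]
tool_rot: [[0.993, -0.004, 0.119], [-0.119, -0.0, 0.993], [-0.004, -1.0, -0.0]]
ft_force: [-0.4, -0.2, -0.5]
width: 0.227
```

```bash
python3 avg.py 14 12
```

```text
14.6167 [ 0.0509  0.3764 -0.7388] sd of mean [0.1165 0.194  0.1933] [0.6458 0.0567 0.1398] [-0.0124  0.003   0.0081] 0.22326896914731795
```

Emit:
arm_command(
  rows=[
    {"tx":0,"ty":0,"tz":-0.0015,"rx":0,"ry":0,"rz":0,"grip":1},
    {"tx":0,"ty":0,"tz":0,"rx":0,"ry":0,"rz":0,"grip":1},
  ],
)

```text
t: 14.78
eef_pos: [0.6457, 0.0567, 0.1379]
tool_rot: [[0.993, -0.003, 0.119], [-0.119, 0.0, 0.993], [-0.003, -1.0, -0.0]]
ft_force: [0.6, -0.2, -0.4]
width: 0.224
```

```bash
python3 avg.py 15 12
```

```text
15.3833 [-0.1858  0.142  -0.8308] sd of mean [0.0918 0.16   0.1344] [0.6458 0.0567 0.1382] [-0.0066  0.0049  0.0086] 0.22685097173986915
```

View pics/w15c.png

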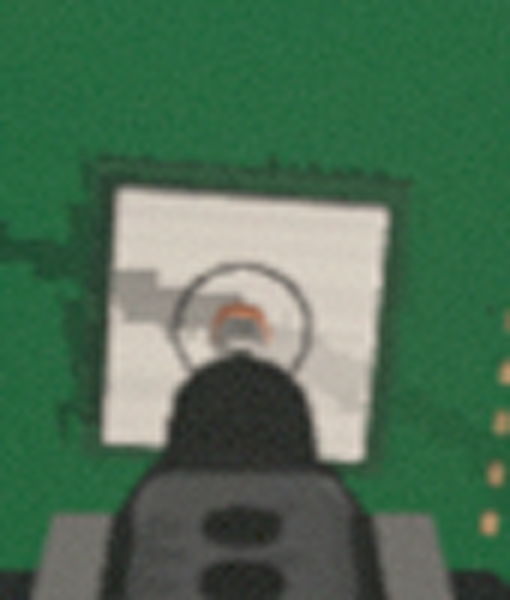

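Emit:
arm_command(
  rows=[
    {"tx":0,"ty":0,"tz":-0.0015,"rx":0,"ry":0,"rz":0,"grip":1},
    {"tx":0,"ty":0,"tz":0,"rx":0,"ry":0,"rz":0,"grip":1},
  ],
)

```text
t: 15.55
eef_pos: [0.6458, 0.0567, 0.1365]
tool_rot: [[0.993, -0.003, 0.119], [-0.119, 0.0, 0.993], [-0.003, -1.0, -0.0]]
ft_force: [-0.5, -0.6, -0.7]
width: 0.225
```

```bash
python3 avg.py 16 14
```

```text
16.25 [-0.023   0.0208 -0.7172] sd of mean [0.1287 0.1589 0.1489] [0.6458 0.0567 0.1367] [-0.      0.0037  0.0069] 0.2257554420979195
```

Emit:
arm_command(
  rows=[
    {"tx":0,"ty":0,"tz":-0.001,"rx":0,"ry":0,"rz":0,"grip":1},
    {"tx":0,"ty":0,"tz":0,"rx":0,"ry":0,"rz":0,"grip":1},
  ],
)

```text
t: 16.42
eef_pos: [0.6459, 0.0567, 0.1358]
tool_rot: [[0.993, -0.003, 0.119], [-0.119, 0.0, 0.993], [-0.003, -1.0, -0.0]]
ft_force: [0.4, -0.8, 0.4]
width: 0.225
```

```bash
python3 avg.py 17 14
```

```text
17.1167 [ 0.3723  0.1038 -0.1648] sd of mean [0.0947 0.1602 0.1052] [0.6459 0.0567 0.1359] [-0.0114 -0.0493  0.0068] 0.2266248541649733
```

View pics/w17c.png

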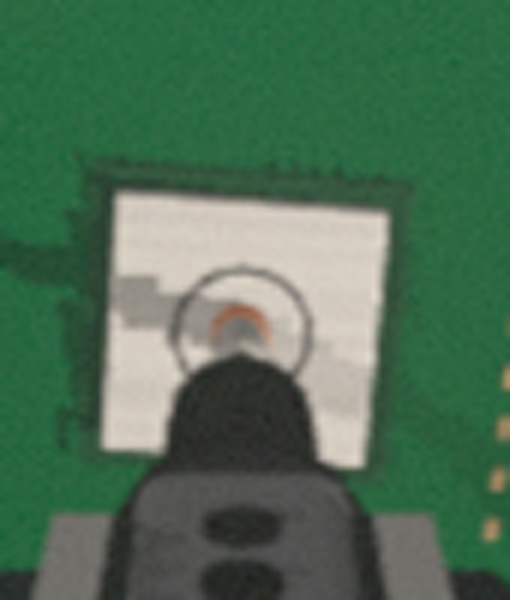

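Emit:
arm_command(
  rows=[
    {"tx":0,"ty":0,"tz":-0.001,"rx":0,"ry":0,"rz":0,"grip":1},
    {"tx":0,"ty":0,"tz":-0.001,"rx":0,"ry":0,"rz":0,"grip":1},
    {"tx":0,"ty":0,"tz":0,"rx":0,"ry":0,"rz":0,"grip":1},
  ],
)

```text
t: 17.37
eef_pos: [0.6459, 0.0567, 0.1336]
tool_rot: [[0.993, -0.003, 0.119], [-0.119, 0.0, 0.993], [-0.003, -1.0, -0.0]]
ft_force: [1.0, -0.9, 0.4]
width: 0.225
```

```bash
python3 avg.py 18 14
```

```text
18.0667 [0.2767 0.1545 0.8239] sd of mean [0.154  0.1109 0.1339] [0.6459 0.0567 0.1338] [ 0.0047 -0.1067  0.0185] 0.22625045197948324
```

Emit:
arm_command(
  rows=[
    {"tx":0,"ty":0,"tz":-0.001,"rx":0,"ry":0,"rz":0,"grip":1},
    {"tx":0,"ty":0,"tz":-0.0005,"rx":0,"ry":0,"rz":0,"grip":1},
    {"tx":0,"ty":0,"tz":0,"rx":0,"ry":0,"rz":0,"grip":1},
  ],
)

```text
t: 18.32
eef_pos: [0.6458, 0.0567, 0.1322]
tool_rot: [[0.993, -0.003, 0.119], [-0.119, -0.0, 0.993], [-0.003, -1.0, -0.0]]
ft_force: [0.6, 0.6, 1.4]
width: 0.225
```

```bash
python3 avg.py 19 20; python3 look.py 19
```

```text
19.3167 [ 0.439  -0.1037  1.0809] sd of mean [0.1207 0.0882 0.1223] [0.6458 0.0567 0.1323] [-0.004  -0.1416 -0.0056] 0.22490305599930915
19.4667 [0.6458 0.0567 0.1323] [[ 0.9928 -0.0032  0.1194]
 [-0.1194  0.      0.9929]
 [-0.0031 -1.     -0.0004]] 0.2236589507144302 [ 0.5576 -1.0349  2.1283]
side 244 128
scene 259 156
```

View pics/w19c.png

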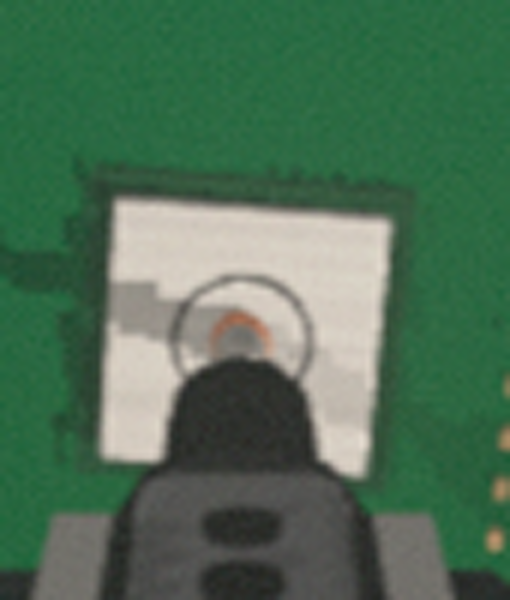

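View pics/g19.png

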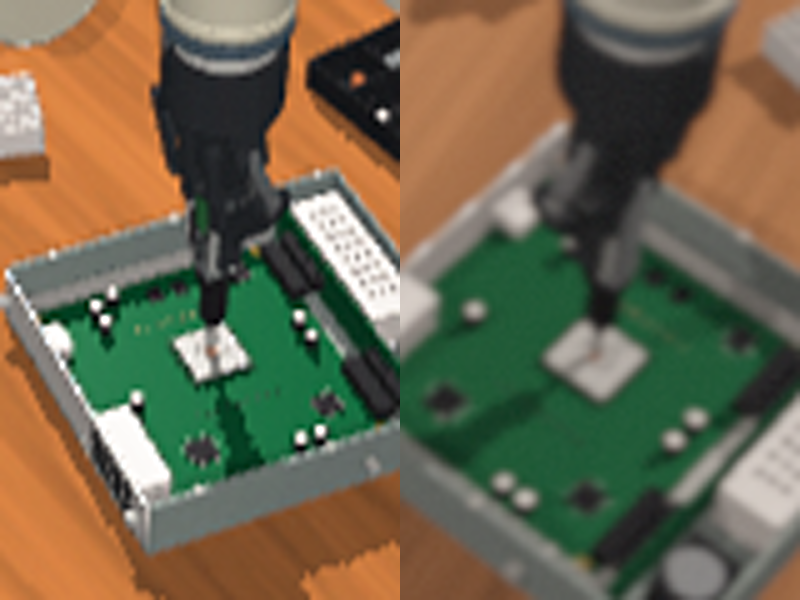

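Emit:
arm_command(
  rows=[
    {"tx":0,"ty":0,"tz":0,"rx":0,"ry":0,"rz":0,"grip":1},
    {"tx":0,"ty":0,"tz":0,"rx":0,"ry":0,"rz":0,"grip":1},
    {"tx":0,"ty":0,"tz":0,"rx":0,"ry":0,"rz":0,"grip":1},
    {"tx":0,"ty":0,"tz":0,"rx":0,"ry":0,"rz":0,"grip":1},
    {"tx":0,"ty":0,"tz":0,"rx":0,"ry":0,"rz":0,"grip":1},
    {"tx":0,"ty":0,"tz":0,"rx":0,"ry":0,"rz":0,"grip":1},
    {"tx":0,"ty":0,"tz":0,"rx":0,"ry":0,"rz":0,"grip":1},
    {"tx":0,"ty":0,"tz":0,"rx":0,"ry":0,"rz":0,"grip":1},
    {"tx":0,"ty":0,"tz":0,"rx":0,"ry":0,"rz":0,"grip":1},
    {"tx":0,"ty":0,"tz":0,"rx":0,"ry":0,"rz":0,"grip":1},
    {"tx":0,"ty":0,"tz":0,"rx":0,"ry":0,"rz":0,"grip":1},
    {"tx":0,"ty":0,"tz":0,"rx":0,"ry":0,"rz":0,"grip":1},
    {"tx":0,"ty":0,"tz":0,"rx":0,"ry":0,"rz":0,"grip":1},
    {"tx":0,"ty":0,"tz":0,"rx":0,"ry":0,"rz":0,"grip":1},
    {"tx":0,"ty":0,"tz":0,"rx":0,"ry":0,"rz":0,"grip":1},
    {"tx":0,"ty":0,"tz":0,"rx":0,"ry":0,"rz":0,"grip":1},
    {"tx":0,"ty":0,"tz":0,"rx":0,"ry":0,"rz":0,"grip":1},
    {"tx":0,"ty":0,"tz":0,"rx":0,"ry":0,"rz":0,"grip":1},
  ],
)

```text
t: 20.97
eef_pos: [0.6458, 0.0567, 0.1323]
tool_rot: [[0.993, -0.003, 0.119], [-0.119, 0.0, 0.993], [-0.003, -1.0, -0.0]]
ft_force: [0.6, 0.7, 1.2]
width: 0.232
```

```bash
python3 avg.py 20 16; python3 - <<'E'
from h import *
snap('side','side20'); snap('scene','scene20')
E
```

```text
21.7667 [0.5003 0.0078 1.3614] sd of mean [0.1318 0.1253 0.1407] [0.6458 0.0567 0.1323] [ 0.0065 -0.1869 -0.0054] 0.22873600141220007
```

View pics/side20.png

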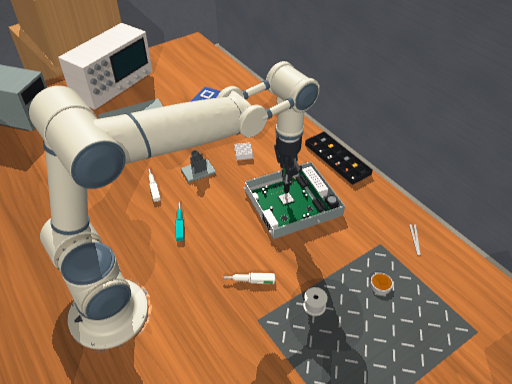

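View pics/w20c.png

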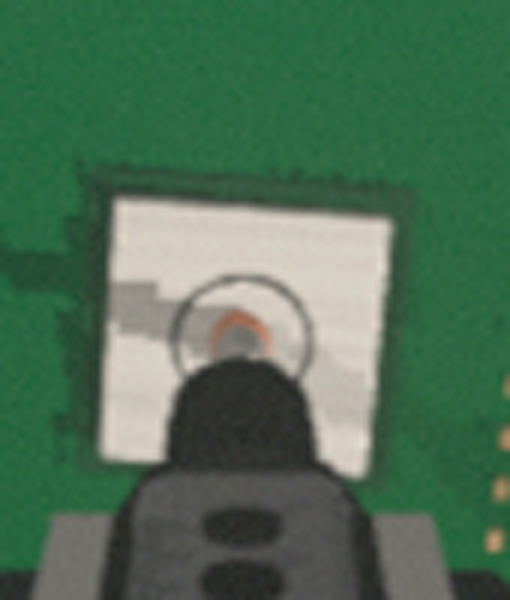

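```bash
python3 -c "
from rig import *
print(close_job(),get_obs()['t'])"
```

```text
the job is handed in; nothing more can be done
the job is handed in; nothing more can be done
```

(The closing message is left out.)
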